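# Clamp a circuit board for inspection

### The job

On the dark steel fixture, push the circuit board in its black carrier along its guides until it is fully home against the end stop, while both clamps are still open. Then swing the red handles of both toggle clamps inwards over the board, in either order, until each snaps shut with its foot down on it. Do it all by pushing with the fingers: do not pick the board or anything else up, and leave the other things on the bench and fixture where they stand.

Things in the scene. Friction and masses are not known exactly. Their poses are not given: they have to be found in the camera images.
- fixture: dark steel base plate 270 (x) by 300 (y) by 12 mm, fixed to the bench; origin at the centre of its underside, z up, x towards the end stop (the way to push), y left. Two low aluminium guides along x (x -90 to +70 mm, tops 21 mm above bench) leave a channel 114 mm wide about y = 0; the end stop is a bar across it, near face at x = +70 mm, top 30 mm above bench. Place and heading vary
- carrier: black carrier holding a green circuit board, 100 (x) by 110 (y) by 14 mm high (parts on it reach 9 mm more), loose, about 0.2 kg, flat on the base plate between the guides, 2 mm play each side; origin at the centre of its underside, axes as the fixture's. Push its near (-x) edge. Home: origin at fixture x = +20 mm; it starts 20 to 50 mm short
- left_lever (a joint): left clamp lever, rad. 0: open, handle leaning 25 deg outwards, arm raised 55 deg; grows as the handle swings inwards. Over-centre spring: pulls back to 0 below 0.48, snaps on by itself above (handle about upright). Needs about 3 N, and more with rubbing, at the handle's end at first, none at 0.48; rests shut at about 0.96, foot on the board, handle 30 deg inwards. Hinge: along fixture x, at y = +90 mm, 48 mm above bench
- right_lever (a joint): right clamp lever, rad. 0: open, handle leaning 25 deg outwards, arm raised 55 deg; grows as the handle swings inwards. Over-centre spring: pulls back to 0 below 0.48, snaps on by itself above (handle about upright). Needs about 3 N, and more with rubbing, at the handle's end at first, none at 0.48; rests shut at about 0.96, foot on the board, handle 30 deg inwards. Hinge: along fixture x, at y = -90 mm, 48 mm above bench
- left_grip_end (a point): centre of the round end of the left clamp's red handle (radius 12 mm, 85 mm from the hinge axis; blue collar and thin steel stem below). Open: 125 mm above the bench, fixture y about +126 mm; shut: 122 mm above, y about +48 mm. It swings in the fixture's y-z plane; its fixture x is that of the clamp, which varies
- right_grip_end (a point): centre of the round end of the right clamp's red handle (radius 12 mm, 85 mm from the hinge axis; blue collar and thin steel stem below). Open: 125 mm above the bench, fixture y about -126 mm; shut: 122 mm above, y about -48 mm. It swings in the fixture's y-z plane; its fixture x is that of the clamp, which varies
- jar: a small amber glass jar with a white cap, 34 mm across, 45 mm high, standing on the base plate beyond the end stop; origin at its underside; leave it alone
- standoff: a brass standoff, 18 mm across, 30 mm high, standing on the base plate beyond the end stop; origin at its underside; leave it alone
- screwdriver: a screwdriver with a red handle, lying on the bench to the right; origin at its underside; leave it alone
- block: a dark steel block 90 x 45 x 40 mm, on the bench to the right; origin at its underside; leave it alone
- tub: a whitish bowl-shaped plastic tub, 110 mm across, 65 mm high, on the bench to the left; origin at its underside; leave it alone
- tub_lid: a purple round lid, 120 mm across, 8 mm thick, lying flat on the bench to the left; origin at its underside; leave it alone
- reel: a grey reel wound with copper, 60 mm across, 50 mm high, standing on the bench to the right; origin at its underside; leave it alone
- left_clamp_base: steel bracket of the left clamp (with its lever), 40 mm high, screwed to the base plate; origin on the base plate's top under the hinge axis; its -x axis points inwards at the board. The arm's red foot meets the board 46 mm inwards of the hinge
- right_clamp_base: steel bracket of the right clamp (with its lever), 40 mm high, screwed to the base plate; origin on the base plate's top under the hinge axis; its -x axis points inwards at the board. The arm's red foot meets the board 46 mm inwards of the hinge

How it is judged (in metres and radians):
On the way, in this order (a step that is already met when the one before it is completed fails the run):
1. the carrier is home against the stop (within 4 mm) with both clamps still open (x of carrier in the frame of fixture above 0.016 m and z of carrier in the frame of fixture below 0.015 m and value of joint each of left_lever, right_lever below 0.25 rad), for 0.2 s.
2. both clamps have snapped shut on the board (x of carrier in the frame of fixture above 0.016 m and z of carrier in the frame of fixture below 0.015 m and value of joint each of left_lever, right_lever above 0.86 rad), for 0.2 s.
At the end, for the whole second after the job is handed in: the carrier lies flat between the guides within 4 mm of the end stop, at rest, and both clamp levers are shut (value between 0.86 and 1.03), each foot pressing on the carrier with more than 1 N (all of step 2 and value of joint each of left_lever, right_lever below 1.03 rad and linear speed of carrier below 0.01 m/s and contact force between each of left_clamp_base, right_clamp_base and carrier above 1 N); the robot touches nothing.
It fails at once if the carrier is lifted more than 10 mm or tipped up (z of carrier in the frame of fixture above 0.022 m or angle between carrier's own z axis and vertical above 0.15 rad).
It fails at once if another thing is moved more than 25 mm, tipped over or picked up (distance of any of jar, standoff, screwdriver, block, tub, tub_lid, reel from where it was at the start of the episode above 0.025 m or angle between any of jar, standoff, tub, reel's own z axis and vertical above 0.5 rad).
It also fails if it takes over 58 s, if anything falls off the work surface, if the arm or the gripper's body presses on something with over 40 N, if the wrist force passes 120 N, or if a joint passes its speed limit or range.

### The arm

A 6-joint arm with a two-finger parallel gripper is mounted at the origin on the work surface. World frame = base frame: x ahead of the robot, y to its left, z up, the work surface at z = 0. Lengths are in mm, angles in rad, forces in N, time in s.
With the tool pointing down it reaches from about 250 to 850 mm from the base axis. Payload 12.5 kg.
Tool frame: the origin (TCP) lies between the finger pads; the fingertips stand 17 mm ahead of it and the grasp point (between the pads) lies 2 mm behind it (manip.tips_ahead is the distance from the TCP to the fingertips, in mm); z points along the fingers, y is the direction in which the jaws open and shut (so a half turn about z gives the same grasp; the last joint's range is limited). The gripper opens to 93 mm and grips with 3 to 60 N. Pads are 15 mm wide; open, the fingers measure 128 mm over their backs; the gripper's body (75 mm by 188 mm) begins 65 mm behind the grasp point.
Start: joints at [-1.228, 0.351, 1.652, -0, 1.139, -0.085], TCP at [228.195, -500.411, 199.533] pointing down, gripper open.
Joint ranges: [-2.75, 2.75], [-0.79, 2.1], [0.01, 2.65], [-1.57, 4.71], [0.07, 3.14], [-2.87, 2.87]. Speed limits (rad/s): [2.22, 2.22, 2.79, 3.14, 3.14, 3.14].

### API

Orientations are given as a rotation vector (axis times angle).
In Python, from rig import manip gives the robot as it stands. The module is installed in compiled form; this text tells all that it offers.
- The arm moves only by the tool jog_arm, never from a script. Its argument "moves" is a list of rows, each an object of numbers: "rx", "ry", "rz": the turn, a rotation vector about the tool's x, y, z in degrees; "tx", "ty", "tz": the shift along the tool's x, y, z in cm; "jaw": the finger opening in cm, from 0 to 9.3. In form: [{"rx": .., "ry": .., "rz": .., "tx": .., "ty": .., "tz": .., "jaw": ..}, ...]. A call has 1 to 12 rows; each row is the pose to reach, as a shift and turn from the pose measured when the call began, along the tool's axes at that moment; what a row does not reach only later rows make up. A row lasts 1/8 s, in which the tool goes at most 62.5 mm and 10.7 degrees, less where a joint would pass 70% of its speed; a pose out of reach is approached as far as the arm can. A call with a gripper value outside its range is refused whole. The fingers move at their own pace and stop on an object; the grip force is fixed at half the most. Time passes only in rows, so rows that repeat a pose let the fingers close. It gives the time, the measured TCP pose, the force and the opening at its end, in the units of the state.
- manip.get_obs(): the state, without advancing time (a new reading comes with each control period).
- manip.grab_frame(name): name is "scene" or "top"; returns a dict with "frame" (384x512x3 uint8, red, green, blue), "camera_matrix" (3x3 intrinsics, pixels), "k1" (the pictures are not rectified: a ray, as slopes to the right and down, at radius r is drawn at 1 + k1 r^2 times it, then the intrinsics apply), "rvec" (rotation vector, rad) and "tvec" (3), from world to camera coordinates, as OpenCV has them. Camera axes: x right, y down, z forward; pixel columns grow to the right and rows downward; lengths in mm; the calibration is good to about 2 mm. A picture is of the moment at which its call begins. There is no depth.
- manip.finish_job(): hands the job in, once; it reports no verdict.
The state is a dict: "time": time; "q": joint angles; "qvel": joint speeds; "effort": joint torques, N m; "ee_pos": TCP position; "tool_rot": TCP orientation; "ft_force": force on the tool from outside, world axes, zero at the start; "torque": the same for the moment, N m; "finger_gap": finger opening in mm.
Only numpy, scipy, OpenCV 4.12 (cv2) and the standard library are available. Lean on these libraries where they do the work, as an engineer would, in place of code of your own. Each camera call takes 0.05 s, during which the arm holds its last target.

## Working session

There is one attempt and no reset: what is moved stays moved. The work goes in short steps, Python scripts to look and compute and a tool call to move; the robot and the scene stay as the last step left them, time stands still between calls to the robot, and variables do not carry over. Pictures are saved under pics/ and viewed, and the job is handed in when it is done.

Besides the shell and the picture viewer there is one more tool, called in YAML: its name, and indented under it one key for each argument. jog_arm: Moves the arm, as the interface text tells. Its arguments: {"type":"object","properties":{"moves":{"type":"array","items":{"type":"object","properties":{"rx":{"type":"number"},"ry":{"type":"number"},"rz":{"type":"number"},"tx":{"type":"number"},"ty":{"type":"number"},"tz":{"type":"number"},"jaw":{"type":"number"}}}}},"required":["moves"]}

```bash
mkdir -p pics
cat > h.py <<'E'
import numpy as np,cv2
from rig import manip
def grab(n,save=None):
    f=manip.grab_frame(n)
    if save: cv2.imwrite('pics/'+save,cv2.cvtColor(f['frame'],cv2.COLOR_RGB2BGR))
    return f
def ray(f,u,v):
    K=np.array(f['camera_matrix'],float);R=cv2.Rodrigues(np.array(f['rvec'],float))[0];t=np.array(f['tvec'],float).ravel()
    d=np.linalg.inv(K)@[u,v,1.];xd=d[:2];x=xd.copy()
    for _ in range(50): x=xd/(1+f['k1']*(x@x))
    return -R.T@t, R.T@np.array([x[0],x[1],1])
def onz(f,u,v,z):
    c,d=ray(f,u,v);return c+d*(z-c[2])/d[2]
def proj(f,p):
    R=cv2.Rodrigues(np.array(f['rvec'],float))[0];t=np.array(f['tvec'],float).ravel()
    c=R@np.array(p,float)+t;x=c[:2]/c[2];x=x*(1+f['k1']*(x@x))
    K=np.array(f['camera_matrix']);return K[:2,:2]@x+K[:2,2]
def tri(f,a,g,b):
    c1,d1=ray(f,*a);c2,d2=ray(g,*b);A=np.stack([d1,-d2],1);s=np.linalg.lstsq(A,c2-c1,rcond=None)[0]
    p,q=c1+s[0]*d1,c2+s[1]*d2;return (p+q)/2,np.linalg.norm(p-q)
E
python3 - <<'E'
from h import *
o=manip.get_obs();print({k:np.round(v,3) for k,v in o.items()})
for n in('scene','top'):
    f=grab(n,n+'0.png');print(n,f['camera_matrix'],f['k1'],f['rvec'],f['tvec'],ray(f,256,192))
E
```

```text
{'time': np.float64(0.0), 'q': array([-1.228,  0.351,  1.652,  0.   ,  1.139, -0.085]), 'qvel': array([ 0.001,  0.   , -0.001, -0.   , -0.003, -0.001]), 'effort': array([-1.0000e-03, -4.9733e+01, -2.8526e+01,  7.0000e-02,  2.6000e-02,
       -0.0000e+00]), 'ee_pos': array([ 228.074, -500.085,  199.014]), 'tool_rot': array([-3.069, -0.667,  0.   ]), 'ft_force': array([-1.097, -0.058, -0.239]), 'torque': array([-0.014, -0.016, -0.022]), 'finger_gap': np.float64(92.991)}
scene [[377.73243263   0.         255.0178216 ]
 [  0.         377.73243263 187.80494753]
 [  0.           0.           1.        ]] -0.0066961894507133815 [ 1.75494748  1.52741535 -0.73765697] [ -53.30753612 -226.76769116 1660.95533765] (array([1450.87289096, -179.86557692,  821.98183759]), array([-0.77995699,  0.13177432, -0.61190908]))
top [[452.74558001   0.         257.91401989]
 [  0.         452.74558001 186.56771787]
 [  0.           0.           1.        ]] -0.0560218709158787 [ 2.13185523 -2.18857917  0.14599251] [ -26.50601965  492.15547981 1395.59413204] (array([ 312.05860049,  -24.41159767, 1446.59118984]), array([ 0.1138328 , -0.00598453, -0.99356334]))
```

View pics/scene0.png

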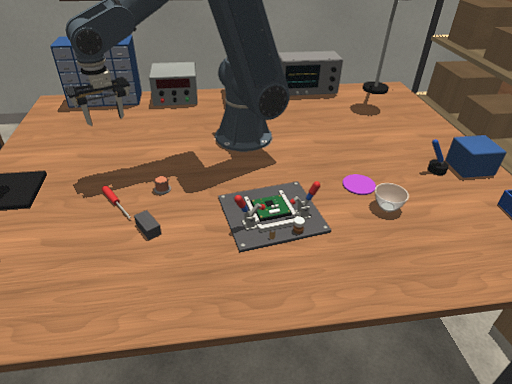

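View pics/top0.png

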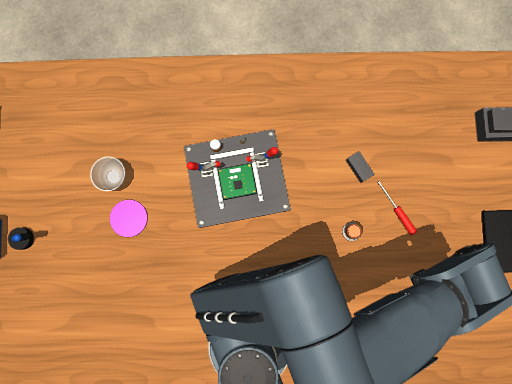

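The top view shows the plate at about (187–290, 130–226). The grip ends are at about (192,166) on the left and (273,153) on the right, and the board is at (238,181). I'll zoom in for detail.

Run:
```python
import cv2
a=cv2.imread('pics/top0.png')[120:235,175:300];cv2.imwrite('pics/topz.png',cv2.resize(a,None,fx=5,fy=5,interpolation=cv2.INTER_CUBIC))
a=cv2.imread('pics/scene0.png')[170:255,210:340];cv2.imwrite('pics/scenez.png',cv2.resize(a,None,fx=6,fy=6,interpolation=cv2.INTER_CUBIC))
```

```text
(no output)
```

View pics/topz.png

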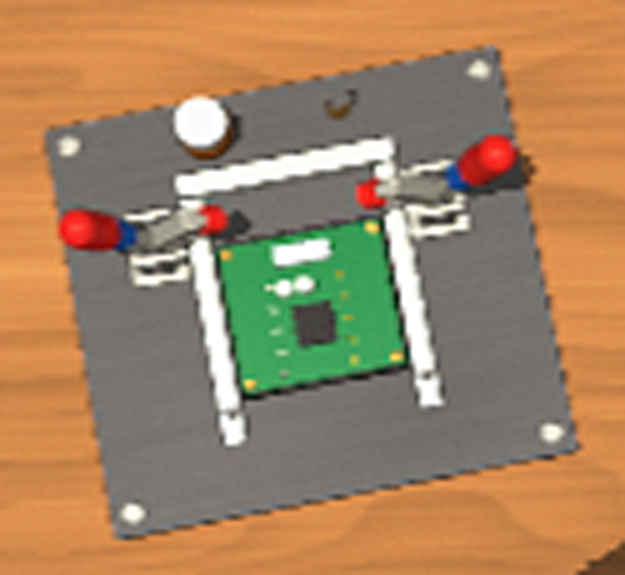

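View pics/scenez.png

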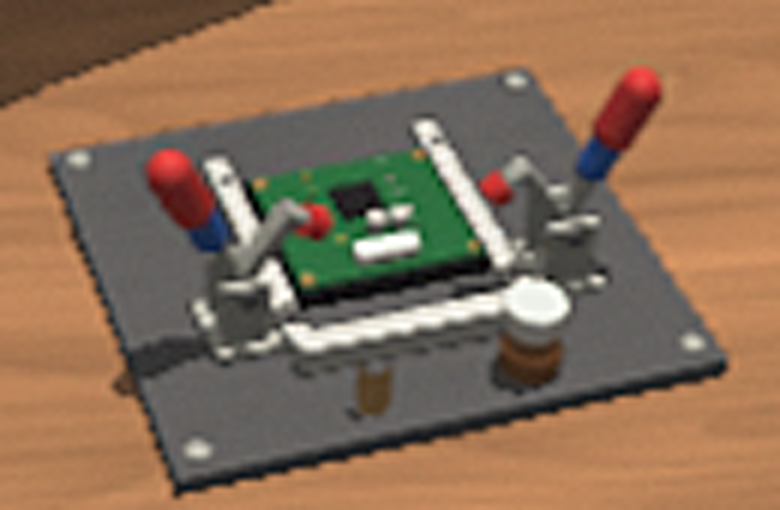

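The zoomed views show both clamps open. The carrier's near edge is at about y=385 in the top zoom, well short of the stop bar. Next I'll compute the fixture frame and the key points.

```bash
cat > fix.py <<'E'
from h import *
T=lambda x,y:((x+.5)/5-.5+175,(y+.5)/5-.5+120)
S=lambda x,y:((x+.5)/6-.5+210,(y+.5)/6-.5+170)
E
python3 - <<'E'
from fix import *
f=grab('top');g=grab('scene')
fr=f['frame'];
hsv=cv2.cvtColor(fr,cv2.COLOR_RGB2HSV)
P=[onz(f,*T(*p),12) for p in[(47,128),(497,47),(578,450),(118,537)]]  # +x+y, +x-y, -x-y, -x+y
Q=[onz(g,*S(*p),12) for p in[(725,360),(178,487),(50,157),(525,68)]]
for p,q in zip(P,Q):print(p.round(1),q.round(1))
def pose(P):
    P=np.array(P);c=P.mean(0);ex=(P[0]+P[1]-P[2]-P[3])[:2];ey=(P[0]+P[3]-P[1]-P[2])[:2]
    print(c.round(1),np.degrees(np.arctan2(ex[1],ex[0])),np.degrees(np.arctan2(-ey[0],ey[1])),np.linalg.norm(ex)/2,np.linalg.norm(ey)/2)
    ex=ex/np.linalg.norm(ex);ey=ey/np.linalg.norm(ey);e=ex+np.array([ey[1],-ey[0]]);return c[:2],np.arctan2(e[1],e[0])
c1,a1=pose(P);c2,a2=pose(Q)
c=(c1+c2)/2;a=(a1+a2)/2
print(c,np.degrees(a))
R=np.array([[np.cos(a),-np.sin(a)],[np.sin(a),np.cos(a)]])
L=lambda p:np.r_[R.T@(p[:2]-c),p[2:]].round(1)
for n,t,s in[('L',(76,228),(640,86)),('R',(495,157),(169,168))]:
    p,e=tri(f,T(*t),g,S(*s));print(n,p.round(1),e,L(p),L(onz(f,*T(*t),125)),L(onz(g,*S(*s),125)))
for p in[(245,397),(407,369),(218,247),(380,217)]:print('carrier',L(onz(f,*T(*p),26)))
for p in[(180,195),(395,155),(178,178)]:print('stop',L(onz(f,*T(*p),30)))
for p in[(235,440),(430,400)]:print('guide end',L(onz(f,*T(*p),21)))
np.savez('fx.npz',c=c,a=a)
E
```

```text
[634.7 195.8  12. ] [636.3 196.5  12. ]
[680.9 -96.9  12. ] [688.7 -95.8  12. ]
[ 417.3 -140.2   12. ] [ 423.3 -139.    12. ]
[369.9 152.4  12. ] [371.3 153.7  12. ]
[525.7  27.8  12. ] 9.302262368100347 9.098012370803037 267.73688714069607 296.3838317052806
[529.9  28.9  12. ] 9.212794154360205 10.118238646435504 268.67483026024587 297.12588369072995
[527.81003659  28.31408526] 9.432826884924772
L [548.  161.5 127.5] 0.6557933439812889 [ 41.7 128.  127.5] [ 42.1 128.  125. ] [ 38.8 130.2 125. ]
R [584.5 -87.7 126.6] 0.2746632773916752 [  36.9 -123.7  126.6] [  37.2 -124.   125. ] [  35.  -123.1  125. ]
carrier [-64.8  52.7  26. ]
carrier [-66.7 -50.9  26. ]
carrier [32.7 52.2 26. ]
carrier [ 32.2 -52.5  26. ]
stop [69.5 69.8 30. ]
stop [ 69.1 -69.3  30. ]
stop [80.6 69.1 30. ]
guide end [-89.9  64.1  21. ]
guide end [-88.3 -61.6  21. ]
```

```bash
cat > go.py <<'E'
from h import *
from scipy.spatial.transform import Rotation as Ro
d=np.load('fx.npz');c,a=d['c'],float(d['a'])
Rf=np.array([[np.cos(a),-np.sin(a)],[np.sin(a),np.cos(a)]])
def st():
    o=manip.get_obs();p=o['ee_pos'];l=Rf.T@(p[:2]-c)
    print('t',round(o['time'],2),'fix',l.round(1),'z',p[2].round(1),'F',(Rf.T@o['ft_force'][:2]).round(1),o['ft_force'][2].round(1),'gap',o['finger_gap'].round(1),'yawerr',np.round(err(o)*57.3,2));return o
def err(o):
    R=Ro.from_rotvec(o['tool_rot'])
    D=Ro.from_matrix(np.array([[np.cos(a),np.sin(a),0],[np.sin(a),-np.cos(a),0],[0,0,-1]]))
    return (R.inv()*D).as_rotvec()
def to(x,y,z):
    o=st();w=np.r_[Rf@[x,y]+c,z]
    t=Ro.from_rotvec(o['tool_rot']).inv().apply(w-o['ee_pos'])/10
    print('t cm',t.round(2),'r deg',np.degrees(err(o)).round(2))
E
python3 -c "
from go import *
to(-100,0,199)"
```

```text
Traceback (most recent call last):
  File "go.py", line 13, in to
    o=st();w=np.r_[Rf@[x,y]+c,z]
  File "go.py", line 7, in st
    print('t',round(o['time'],2),'fix',l.round(1),'z',p[2].round(1),'F',(Rf.T@o['ft_force'][:2]).round(1),o['ft_force'][2].round(1),'gap',o['finger_gap'].round(1),'yawerr',np.round(err(o)*57.3,2));return o
                                                                                                                                          ^^^^^^^^^^^^^^^^^^^^^
AttributeError: 'float' object has no attribute 'round'
```

```bash
sed -i "s/o\['finger_gap'\].round(1)/round(float(o['finger_gap']),1)/" go.py
python3 -c "
from go import *
to(-100,0,199)"
```

```text
t 0.2 fix [-382.2 -472.3] z 199.2 F [ 0.5 -0.3] -0.2 gap 93.0 yawerr [-0.04  0.   15.08]
t cm [ 39.54 -38.26   0.05] r deg [-0.04  0.   15.08]
```

jog_arm:
  moves:
    - {"tx":20,"ty":-19,"rz":10,"jaw":5}
    - {"tx":39.5,"ty":-38.3,"rz":15.1,"jaw":5}
    - {"tx":39.5,"ty":-38.3,"rz":15.1,"jaw":5}
    - {"tx":39.5,"ty":-38.3,"rz":15.1,"jaw":5}
    - {"tx":39.5,"ty":-38.3,"rz":15.1,"jaw":5}
    - {"tx":39.5,"ty":-38.3,"rz":15.1,"jaw":5}
    - {"tx":39.5,"ty":-38.3,"rz":15.1,"jaw":5}
    - {"tx":39.5,"ty":-38.3,"rz":15.1,"jaw":5}
    - {"tx":39.5,"ty":-38.3,"rz":15.1,"jaw":5}
    - {"tx":39.5,"ty":-38.3,"rz":15.1,"jaw":5}
    - {"tx":39.5,"ty":-38.3,"rz":15.1,"jaw":5}
    - {"tx":39.5,"ty":-38.3,"rz":15.1,"jaw":5}

```text
$.moves[0]: bad value
```

```bash
python3 -c "
from go import *
to(-100,0,37)"
```

```text
t 0.2 fix [-382.2 -472.3] z 199.2 F [ 0.5 -0.3] -0.2 gap 93.0 yawerr [-0.04  0.   15.08]
t cm [ 39.54 -38.25  16.25] r deg [-0.04  0.   15.08]
```

jog_arm:
  moves:
    - {"rx":0,"ry":0,"rz":10,"tx":6,"ty":-2,"tz":0,"jaw":5}

```text
time: 0.32
ee_pos: [271.6, -460.1, 199.0]
tool_rot: [-3.116, -0.395, 0.001]
ft_force: [1.3, -1.0, 0.3]
finger_gap: 87.1
```

```bash
python3 -c "
from go import *
to(-100,0,199)"
```

```text
t 0.33 fix [-332.8 -439.8] z 199.0 F [ 1.1 -1.2] 0.3 gap 87.1 yawerr [-0.02  0.02  5.03]
t cm [ 27.04 -41.77   0.  ] r deg [-0.02  0.02  5.03]
```

jog_arm:
  moves:
    - {"rx":0,"ry":0,"rz":5,"tx":3,"ty":-5,"tz":0,"jaw":5}
    - {"rx":0,"ry":0,"rz":5,"tx":6,"ty":-10,"tz":0,"jaw":5}
    - {"rx":0,"ry":0,"rz":5,"tx":9,"ty":-15,"tz":0,"jaw":5}
    - {"rx":0,"ry":0,"rz":5,"tx":12,"ty":-20,"tz":0,"jaw":5}
    - {"rx":0,"ry":0,"rz":5,"tx":15,"ty":-25,"tz":0,"jaw":5}
    - {"rx":0,"ry":0,"rz":5,"tx":18,"ty":-30,"tz":0,"jaw":5}
    - {"rx":0,"ry":0,"rz":5,"tx":21,"ty":-35,"tz":0,"jaw":5}
    - {"rx":0,"ry":0,"rz":5,"tx":24,"ty":-38,"tz":0,"jaw":5}
    - {"rx":0,"ry":0,"rz":5,"tx":27,"ty":-41.8,"tz":0,"jaw":5}
    - {"rx":0,"ry":0,"rz":5,"tx":27,"ty":-41.8,"tz":0,"jaw":5}
    - {"rx":0,"ry":0,"rz":5,"tx":27,"ty":-41.8,"tz":0,"jaw":5}

```text
time: 1.7
ee_pos: [428.3, 11.8, 198.9]
tool_rot: [-3.131, -0.26, 0.002]
ft_force: [-0.4, -0.3, -0.3]
finger_gap: 49.8
```

```bash
python3 -c "
from go import *
to(-100,0,37)"
```

```text
t 1.7 fix [-100.8    0. ] z 198.9 F [-0.5 -0.2] -0.3 gap 49.8 yawerr [-0.02  0.05  0.05]
t cm [1.000e-01 1.000e-02 1.619e+01] r deg [-0.02  0.05  0.05]
```

jog_arm:
  moves:
    - {"rx":0,"ry":0,"rz":0,"tx":0,"ty":0,"tz":5,"jaw":5}
    - {"rx":0,"ry":0,"rz":0,"tx":0,"ty":0,"tz":10,"jaw":5}
    - {"rx":0,"ry":0,"rz":0,"tx":0,"ty":0,"tz":14,"jaw":5}
    - {"rx":0,"ry":0,"rz":0,"tx":0,"ty":0,"tz":16.2,"jaw":5}
    - {"rx":0,"ry":0,"rz":0,"tx":0,"ty":0,"tz":16.2,"jaw":5}
    - {"rx":0,"ry":0,"rz":0,"tx":0,"ty":0,"tz":16.2,"jaw":5}

```text
time: 2.45
ee_pos: [428.6, 11.2, 37.8]
tool_rot: [3.131, 0.258, 0.0]
ft_force: [-0.4, 0.7, 0.1]
finger_gap: 50.0
```

```bash
python3 -c "
from go import *
st()
f=grab('scene');a=f['frame'][150:255,200:340,::-1];cv2.imwrite('pics/s1.png',cv2.resize(a,None,fx=5,fy=5,interpolation=cv2.INTER_CUBIC))"
```

```text
t 2.45 fix [-100.6   -0.6] z 37.8 F [-0.3  0.8] 0.1 gap 50.0 yawerr [ 0.   -0.01 -0.  ]
```

View pics/s1.png

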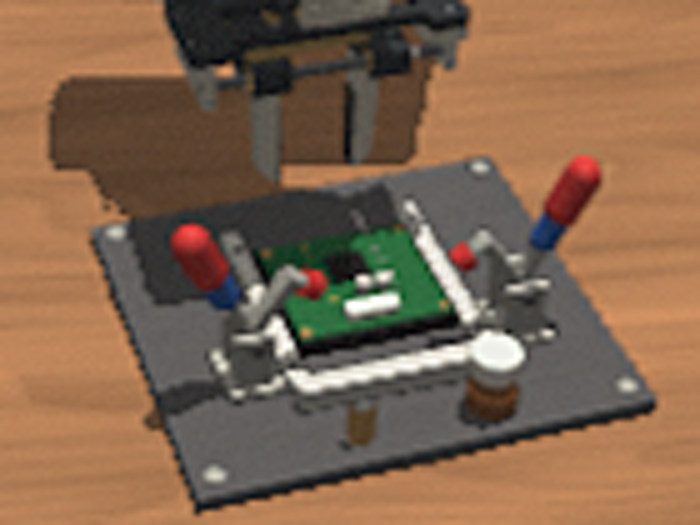

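```bash
python3 -c "
from go import *
o=st()
f=grab('scene','s2.png')
for y in(-33,33):
  for z in (20,180): print(y,z,(proj(f,np.r_[Rf@[-100,y]+c,z])-[200,150])*5)
a=f['frame'][150:255,200:340,::-1];cv2.imwrite('pics/s2z.png',cv2.resize(a,None,fx=5,fy=5,interpolation=cv2.INTER_CUBIC))
a=grab('top')['frame'][120:235,175:300,::-1];cv2.imwrite('pics/t2z.png',cv2.resize(a,None,fx=5,fy=5,interpolation=cv2.INTER_CUBIC))"
```

```text
t 2.5 fix [-100.5   -0.5] z 37.9 F [-0.1 -0.6] 0.2 gap 49.9 yawerr [ 0.01 -0.04  0.02]
-33 20 [262.00618427 216.67399313]
-33 180 [266.01248446  19.37032386]
33 20 [351.91677955 200.23414822]
33 180 [362.94545128   4.37587512]
```

View pics/s2z.png

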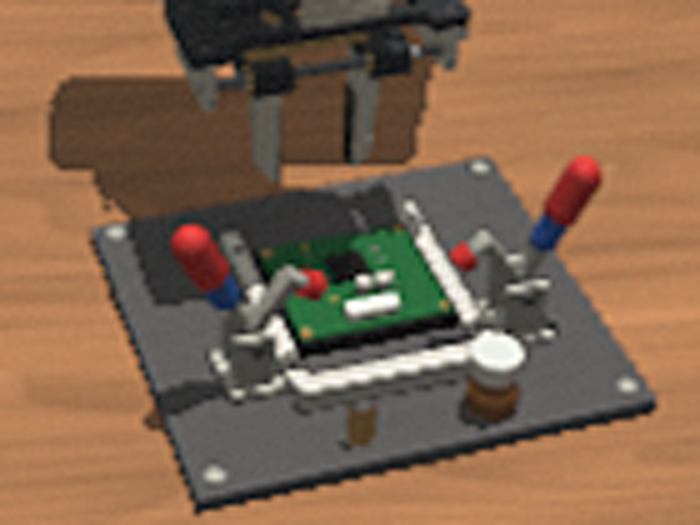

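View pics/t2z.png

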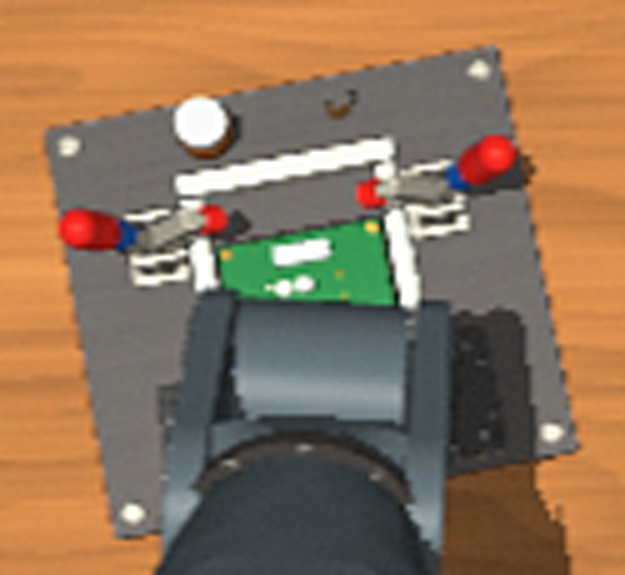

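```bash
python3 -c "
from go import *
print(manip.tips_ahead)
a=cv2.imread('pics/s2.png')[165:205,240:285];a=cv2.convertScaleAbs(a,alpha=2.2)
cv2.imwrite('pics/s2zz.png',cv2.resize(a,None,fx=14,fy=14,interpolation=cv2.INTER_NEAREST))"
```

```text
17.0
```

View pics/s2zz.png

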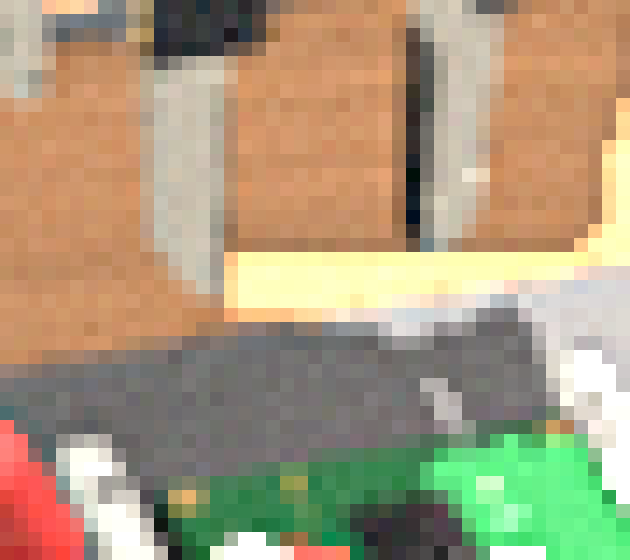

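```bash
python3 -c "
from go import *
f=grab('scene')
g=grab('top')
for y in(-17,17,-120):
 for z in (0,): pass
# start pose tips
R=Ro.from_rotvec([-3.069,-.667,0])
for s in(-1,1):
  for dx in (-15,15):
    print('start tip',proj(f,np.array([228,-500,199.])+R.apply([0,s*52,17])), 'wrong z -30',proj(f,np.array([228,-500,199.])+R.apply([0,s*52,-13])))
print(proj(g,np.array([228,-500,199.])+R.apply([0,0,17])))
a=cv2.imread('pics/scene0.png')[60:135,70:150]
cv2.imwrite('pics/s0g.png',cv2.resize(a,None,fx=8,fy=8,interpolation=cv2.INTER_CUBIC))
s=onz(f,155/5+200,418/5+150,0);print('shadow',Rf.T@(s[:2]-c))
c1,d1=ray(f,266/5+200-.4,181/5+150-.4)
for z in(12,20,30,40,50,60):
  p=c1+d1*(z-c1[2])/d1[2];print(z,(Rf.T@(p[:2]-c)).round(1))
"
```

```text
start tip [122.58607526 126.76496853] wrong z -30 [120.93428542 119.04724218]
start tip [122.58607526 126.76496853] wrong z -30 [120.93428542 119.04724218]
start tip [ 92.25283277 134.25016549] wrong z -30 [ 90.10987973 126.36021418]
start tip [ 92.25283277 134.25016549] wrong z -30 [ 90.10987973 126.36021418]
[426.087678  269.2518549]
shadow [  50.53943995 -150.19881875]
12 [-151.1  -15.1]
20 [-141.   -18.5]
30 [-128.3  -22.7]
40 [-115.6  -26.9]
50 [-102.9  -31.1]
60 [-90.2 -35.4]
```

View pics/s0g.png

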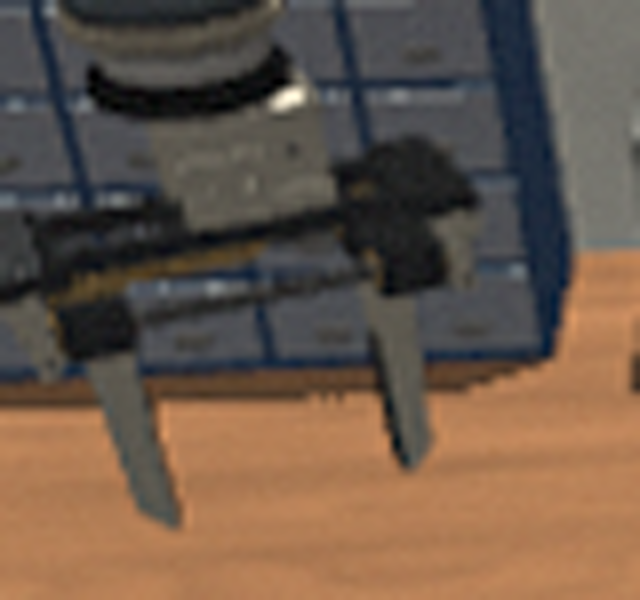

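The reported tip height doesn't match the picture. The tips show about 7–8 px (roughly 30 mm) higher than the projected ones, at the start pose too: (122,118) and (91,126) seen, against (122.6,126.8) and (92.3,134.3) expected. I'll trust the image and lower the tool carefully, watching the force.

jog_arm:
  moves:
    - {"rx":0,"ry":0,"rz":0,"tx":0,"ty":0,"tz":0.5,"jaw":5}
    - {"rx":0,"ry":0,"rz":0,"tx":0,"ty":0,"tz":1,"jaw":5}
    - {"rx":0,"ry":0,"rz":0,"tx":0,"ty":0,"tz":1,"jaw":5}

```text
time: 3.08
ee_pos: [428.2, 11.8, 27.0]
tool_rot: [-3.131, -0.26, 0.001]
ft_force: [-0.1, 0.1, -0.2]
finger_gap: 50.1
```

```bash
python3 -c "
from go import *
st()
f=grab('scene')
for y in(-33,33):
  for z in (11,41): print(y,z,(proj(f,np.r_[Rf@[-100,y]+c,z])-[200,150])*5)
a=f['frame'][150:255,200:340,::-1];cv2.imwrite('pics/s3z.png',cv2.resize(a,None,fx=5,fy=5,interpolation=cv2.INTER_CUBIC))"
```

```text
t 3.08 fix [-1.009e+02  1.000e-01] z 27.0 F [-0.1  0.1] -0.2 gap 50.1 yawerr [-0.01  0.04  0.06]
-33 11 [261.79841009 226.90898881]
-33 41 [262.49780417 192.45767023]
33 11 [351.34373834 210.40536231]
33 41 [353.27224481 176.1731394 ]
```

View pics/s3z.png

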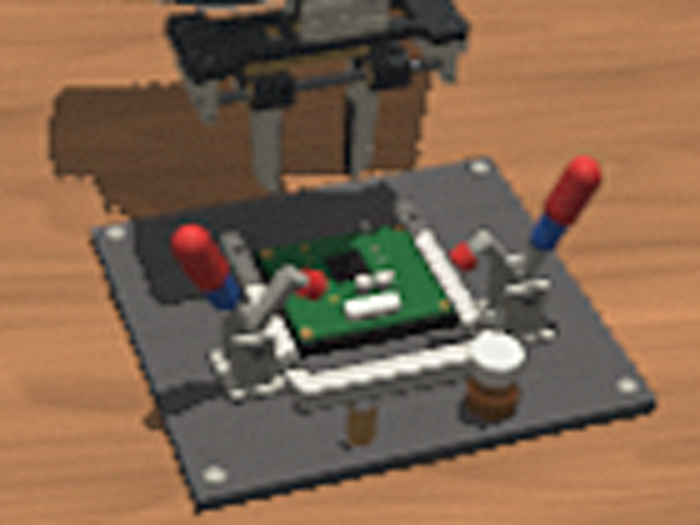

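No force, though the nominal tip would already be inside the plate, so the tips really are about 15 mm above the reported TCP. I'll keep lowering.

jog_arm:
  moves:
    - {"rx":0,"ry":0,"rz":0,"tx":0,"ty":0,"tz":0.5,"jaw":5}
    - {"rx":0,"ry":0,"rz":0,"tx":0,"ty":0,"tz":1,"jaw":5}
    - {"rx":0,"ry":0,"rz":0,"tx":0,"ty":0,"tz":1.5,"jaw":5}
    - {"rx":0,"ry":0,"rz":0,"tx":0,"ty":0,"tz":1.8,"jaw":5}
    - {"rx":0,"ry":0,"rz":0,"tx":0,"ty":0,"tz":1.8,"jaw":5}

```text
time: 3.75
ee_pos: [428.2, 11.8, 9.0]
tool_rot: [-3.131, -0.26, 0.001]
ft_force: [-0.1, -0.5, 0.7]
finger_gap: 50.2
```

```bash
python3 -c "
from go import *
st()
f=grab('scene')
for y in(-33,33):
  for z in (12,20,): print(y,z,(proj(f,np.r_[Rf@[-100,y]+c,z])-[200,150])*5)
a=f['frame'][150:255,200:340,::-1];cv2.imwrite('pics/s4z.png',cv2.resize(a,None,fx=5,fy=5,interpolation=cv2.INTER_CUBIC))"
```

```text
t 3.75 fix [-100.9    0. ] z 9.0 F [-0.2 -0.4] 0.7 gap 50.2 yawerr [-0.01  0.05  0.05]
-33 12 [261.82141073 225.77596065]
-33 20 [262.00618427 216.67399313]
33 12 [351.40717935 209.27934039]
33 20 [351.91677955 200.23414822]
```

View pics/s4z.png

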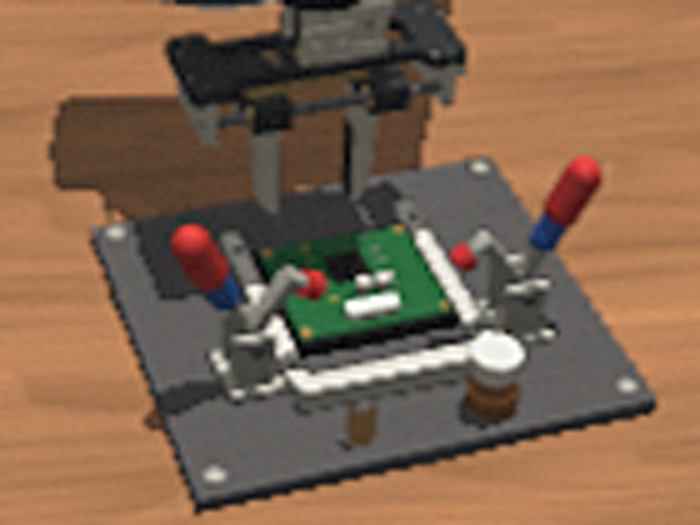

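Tips are now at (272,213) and (355,195), about z = 24 mm. I'll go down 6 mm more, then push in slowly.

jog_arm:
  moves:
    - {"rx":0,"ry":0,"rz":0,"tx":0,"ty":0,"tz":0.3,"jaw":5}
    - {"rx":0,"ry":0,"rz":0,"tx":0,"ty":0,"tz":0.6,"jaw":5}
    - {"rx":0,"ry":0,"rz":0,"tx":0.5,"ty":0,"tz":0.6,"jaw":5}
    - {"rx":0,"ry":0,"rz":0,"tx":1,"ty":0,"tz":0.6,"jaw":5}
    - {"rx":0,"ry":0,"rz":0,"tx":1.5,"ty":0,"tz":0.6,"jaw":5}
    - {"rx":0,"ry":0,"rz":0,"tx":2,"ty":0,"tz":0.6,"jaw":5}
    - {"rx":0,"ry":0,"rz":0,"tx":2,"ty":0,"tz":0.6,"jaw":5}

```text
time: 4.68
ee_pos: [448.5, 15.2, 3.2]
tool_rot: [-3.131, -0.26, 0.0]
ft_force: [-1.0, 0.4, -0.6]
finger_gap: 49.8
```

```bash
python3 -c "
from go import *
st()"
```

```text
t 4.67 fix [-80.4   0. ] z 3.2 F [-0.9  0.5] -0.6 gap 49.8 yawerr [-0.01  0.01  0.06]
```

jog_arm:
  moves:
    - {"rx":0,"ry":0,"rz":0,"tx":0.3,"ty":0,"tz":0,"jaw":5}
    - {"rx":0,"ry":0,"rz":0,"tx":0.6,"ty":0,"tz":0,"jaw":5}
    - {"rx":0,"ry":0,"rz":0,"tx":0.9,"ty":0,"tz":0,"jaw":5}
    - {"rx":0,"ry":0,"rz":0,"tx":1.2,"ty":0,"tz":0,"jaw":5}
    - {"rx":0,"ry":0,"rz":0,"tx":1.5,"ty":0,"tz":0,"jaw":5}

```text
time: 5.3
ee_pos: [463.1, 17.7, 3.1]
tool_rot: [-3.131, -0.26, 0.001]
ft_force: [-2.0, -0.0, 2.6]
finger_gap: 49.8
```

```bash
python3 -c "
from go import *
st()
f=grab('scene')
a=f['frame'][150:255,200:340,::-1];cv2.imwrite('pics/s5z.png',cv2.resize(a,None,fx=5,fy=5,interpolation=cv2.INTER_CUBIC))"
```

```text
t 5.3 fix [-65.6   0.1] z 3.1 F [-2.   0.3] 2.6 gap 49.8 yawerr [-0.01  0.05  0.06]
```

View pics/s5z.png

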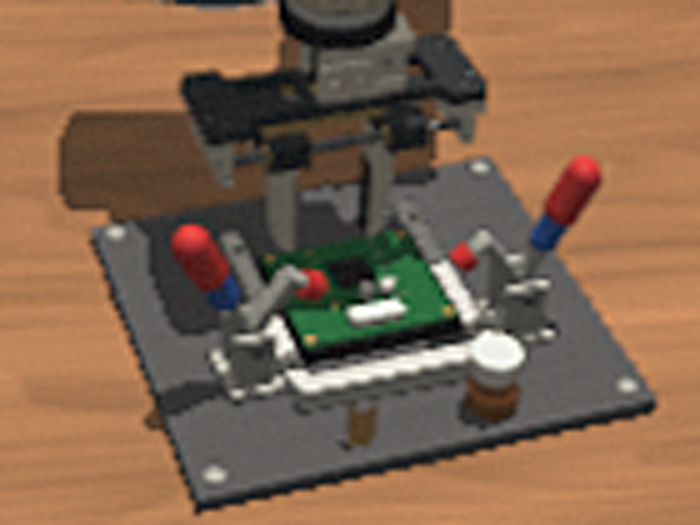

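The fingers are behind the rear edge, around (285,245) and (375,230), and the carrier has started to slide. I'll keep going.

jog_arm:
  moves:
    - {"rx":0,"ry":0,"rz":0,"tx":0.3,"ty":0,"tz":0,"jaw":5}
    - {"rx":0,"ry":0,"rz":0,"tx":0.6,"ty":0,"tz":0,"jaw":5}
    - {"rx":0,"ry":0,"rz":0,"tx":0.9,"ty":0,"tz":0,"jaw":5}
    - {"rx":0,"ry":0,"rz":0,"tx":1.2,"ty":0,"tz":0,"jaw":5}
    - {"rx":0,"ry":0,"rz":0,"tx":1.5,"ty":0,"tz":0,"jaw":5}
    - {"rx":0,"ry":0,"rz":0,"tx":1.8,"ty":0,"tz":0,"jaw":5}
    - {"rx":0,"ry":0,"rz":0,"tx":2.0,"ty":0,"tz":0,"jaw":5}

```text
time: 6.22
ee_pos: [483.6, 21.0, 3.2]
tool_rot: [-3.131, -0.26, 0.0]
ft_force: [-1.3, 0.4, 0.3]
finger_gap: 50.0
```

```bash
python3 -c "
from go import *
st()
f=grab('scene')
a=f['frame'][150:255,200:340,::-1];cv2.imwrite('pics/s6z.png',cv2.resize(a,None,fx=5,fy=5,interpolation=cv2.INTER_CUBIC))"
```

```text
t 6.22 fix [-44.8   0. ] z 3.2 F [-1.2  0.6] 0.3 gap 50.0 yawerr [-0.    0.    0.06]
```

View pics/s6z.png

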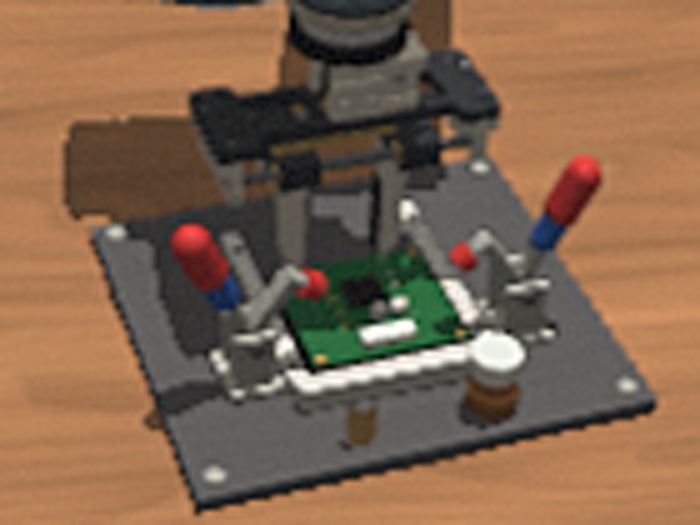

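Nearly home: the front edge at (320,365) is close to the bar. I'll creep forward and watch the force.

jog_arm:
  moves:
    - {"rx":0,"ry":0,"rz":0,"tx":0.2,"ty":0,"tz":0,"jaw":5}
    - {"rx":0,"ry":0,"rz":0,"tx":0.4,"ty":0,"tz":0,"jaw":5}
    - {"rx":0,"ry":0,"rz":0,"tx":0.5,"ty":0,"tz":0,"jaw":5}

```text
time: 6.65
ee_pos: [488.9, 21.9, 3.2]
tool_rot: [-3.131, -0.26, -0.001]
ft_force: [-0.8, -0.6, 0.6]
finger_gap: 50.2
```

jog_arm:
  moves:
    - {"rx":0,"ry":0,"rz":0,"tx":0.1,"ty":0,"tz":0,"jaw":5}
    - {"rx":0,"ry":0,"rz":0,"tx":0.2,"ty":0,"tz":0,"jaw":5}

```text
time: 6.9
ee_pos: [489.7, 22.2, 3.0]
tool_rot: [-3.131, -0.26, 0.004]
ft_force: [-8.2, -1.6, 4.5]
finger_gap: 50.2
```

jog_arm:
  moves:
    - {"rx":0,"ry":0,"rz":0,"tx":0.1,"ty":0,"tz":0,"jaw":5}
    - {"rx":0,"ry":0,"rz":0,"tx":0.2,"ty":0,"tz":0,"jaw":5}

```text
time: 7.15
ee_pos: [489.7, 22.3, 2.8]
tool_rot: [-3.13, -0.26, 0.011]
ft_force: [-12.5, -5.3, 9.6]
finger_gap: 49.9
```

The force rose to about 13 N and the TCP stopped at the expected home position. I'll hold for a moment, back off and lift.

jog_arm:
  moves:
    - {"rx":0,"ry":0,"rz":0,"tx":0,"ty":0,"tz":0,"jaw":5}
    - {"rx":0,"ry":0,"rz":0,"tx":0,"ty":0,"tz":0,"jaw":5}
    - {"rx":0,"ry":0,"rz":0,"tx":-2,"ty":0,"tz":0,"jaw":5}
    - {"rx":0,"ry":0,"rz":0,"tx":-5,"ty":0,"tz":0,"jaw":5}
    - {"rx":0,"ry":0,"rz":0,"tx":-7,"ty":0,"tz":0,"jaw":5}
    - {"rx":0,"ry":0,"rz":0,"tx":-7,"ty":0,"tz":-5,"jaw":0}
    - {"rx":0,"ry":0,"rz":0,"tx":-7,"ty":0,"tz":-11,"jaw":0}
    - {"rx":0,"ry":0,"rz":0,"tx":-11,"ty":0,"tz":-17,"jaw":0}
    - {"rx":0,"ry":0,"rz":0,"tx":-15,"ty":0,"tz":-18,"jaw":0}
    - {"rx":0,"ry":0,"rz":0,"tx":-15,"ty":0,"tz":-18,"jaw":0}

```text
time: 8.4
ee_pos: [342.5, -2.7, 185.4]
tool_rot: [3.13, 0.26, -0.004]
ft_force: [0.7, -0.3, 0.1]
finger_gap: 4.5
```

```bash
python3 -c "
from go import *
st()
a=grab('scene')['frame'][150:255,200:340,::-1]
b=grab('top')['frame'][120:235,175:300,::-1]
cv2.imwrite('pics/s7z.png',cv2.resize(a,None,fx=5,fy=5,interpolation=cv2.INTER_CUBIC))
cv2.imwrite('pics/t7z.png',cv2.resize(b,None,fx=5,fy=5,interpolation=cv2.INTER_CUBIC))"
```

```text
t 8.4 fix [-187.9   -0.2] z 185.4 F [ 0.7 -0.4] 0.1 gap 4.5 yawerr [0.03 0.14 0.05]
```

View pics/s7z.png

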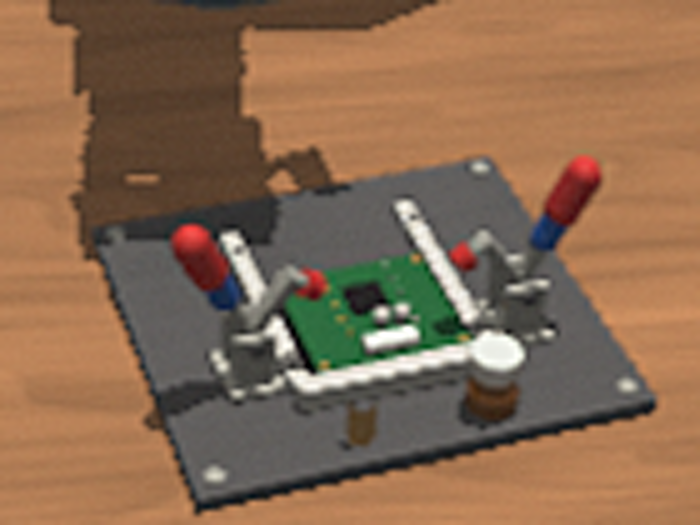

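View pics/t7z.png

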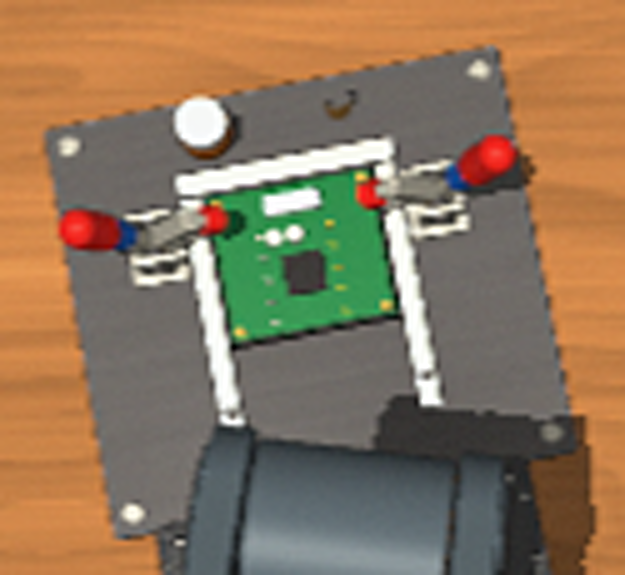

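```bash
python3 -c "
from go import *
from fix import T
f=grab('top')
for p in[(234,348),(400,317)]: 
  q=onz(f,*T(*p),26);print(Rf.T@(q[:2]-c))
to(41,185,185);to(41,185,97)"
```

```text
[-32.87887941  53.90075548]
[-33.32366905 -52.85545743]
t 8.55 fix [-186.5   -0.2] z 183.8 F [1.2 0.5] 0.7 gap 0.4 yawerr [-0.04  0.34  0.08]
t cm [ 22.77 -18.49  -0.24] r deg [-0.04  0.34  0.08]
t 8.55 fix [-186.5   -0.2] z 183.8 F [1.2 0.5] 0.7 gap 0.4 yawerr [-0.04  0.34  0.08]
t cm [ 22.82 -18.49   8.56] r deg [-0.04  0.34  0.08]
```

```bash
python3 -c "
from go import *
f=grab('top');im=f['frame'].astype(np.float32)
for y in(-20,0,20,-30):
  s=[]
  for x in list(range(-44,-20,2))+list(range(54,84,2)):
    u=proj(f,np.r_[Rf@[x,y]+c,26]).astype(np.float32)
    v=cv2.remap(im,np.array([[u[0]]],np.float32),np.array([[u[1]]],np.float32),cv2.INTER_LINEAR)[0,0];s.append('%d:%d,%d,%d'%(x,*v))
  print(y,' '.join(s))
"
```

```text
-20 -44:109,104,101 -42:108,104,100 -40:109,105,100 -38:110,106,102 -36:99,94,92 -34:61,58,56 -32:59,61,55 -30:68,83,66 -28:63,133,79 -26:79,163,82 -24:111,172,76 -22:100,166,77 54:37,123,62 56:33,125,61 58:42,141,72 60:44,142,74 62:44,135,72 64:44,109,61 66:64,96,69 68:102,98,92 70:190,188,184 72:254,254,251 74:250,251,244 76:248,250,241 78:249,251,241 80:250,251,244 82:221,220,215
0 -44:110,106,102 -42:110,106,102 -40:110,106,102 -38:112,107,103 -36:113,106,104 -34:70,66,64 -32:51,57,49 -30:61,89,64 -28:58,126,77 -26:56,157,86 -24:57,154,85 -22:57,153,85 54:251,250,251 56:242,246,244 58:204,231,215 60:127,191,148 62:37,139,68 64:35,98,52 66:57,83,60 68:119,122,108 70:190,187,179 72:255,255,252 74:250,252,245 76:248,250,241 78:249,251,243 80:243,244,235 82:227,227,216
20 -44:110,106,101 -42:111,106,101 -40:111,107,102 -38:112,108,103 -36:113,108,104 -34:67,67,63 -32:20,30,22 -30:47,84,56 -28:59,126,77 -26:58,156,86 -24:66,159,91 -22:72,159,94 54:124,184,143 56:114,178,133 58:103,173,124 60:85,164,108 62:50,145,77 64:53,116,68 66:73,82,70 68:151,153,143 70:215,216,208 72:246,248,242 74:250,252,246 76:248,249,242 78:249,251,243 80:235,236,226 82:196,195,182
-30 -44:108,104,100 -42:108,103,100 -40:110,103,100 -38:112,104,102 -36:114,106,104 -34:71,69,67 -32:18,26,21 -30:41,75,50 -28:55,119,72 -26:59,152,85 -24:60,154,86 -22:60,152,86 54:50,143,78 56:49,142,77 58:49,143,77 60:48,144,77 62:44,140,73 64:54,117,71 66:75,80,72 68:158,156,151 70:235,235,229 72:247,248,242 74:250,251,243 76:248,249,240 78:249,250,241 80:238,238,227 82:184,179,168
```

The green spans x = −29 to 65 (centre 18) with the stop face reading 68.5. That frame is about 1.5 mm low, so the carrier is at about 19.5, which is home. Next is the left clamp.

jog_arm:
  moves:
    - {"rx":0,"ry":0,"rz":0,"tx":4.5,"ty":-3.7,"tz":0,"jaw":0}
    - {"rx":0,"ry":0,"rz":0,"tx":9,"ty":-7.4,"tz":0,"jaw":0}
    - {"rx":0,"ry":0,"rz":0,"tx":13.5,"ty":-11.1,"tz":0,"jaw":0}
    - {"rx":0,"ry":0,"rz":0,"tx":18,"ty":-14.8,"tz":0,"jaw":0}
    - {"rx":0,"ry":0,"rz":0,"tx":22.8,"ty":-18.5,"tz":0,"jaw":0}
    - {"rx":0,"ry":0,"rz":0,"tx":22.8,"ty":-18.5,"tz":0,"jaw":0}
    - {"rx":0,"ry":0,"rz":0,"tx":22.8,"ty":-18.5,"tz":4,"jaw":0}
    - {"rx":0,"ry":0,"rz":0,"tx":22.8,"ty":-18.5,"tz":8.6,"jaw":0}
    - {"rx":0,"ry":0,"rz":0,"tx":22.8,"ty":-18.5,"tz":8.6,"jaw":0}

```text
time: 9.72
ee_pos: [535.2, 216.8, 92.9]
tool_rot: [3.13, 0.26, -0.022]
ft_force: [0.5, 0.2, 0.1]
finger_gap: 0.7
```

```bash
python3 -c "
from go import *
st()
a=grab('scene')['frame'][130:235,230:370,::-1]
cv2.imwrite('pics/s8z.png',cv2.resize(a,None,fx=5,fy=5,interpolation=cv2.INTER_CUBIC))"
```

```text
t 9.72 fix [ 38.2 184.7] z 92.9 F [0.5 0.1] 0.1 gap 0.7 yawerr [0.   0.8  0.08]
```

View pics/s8z.png

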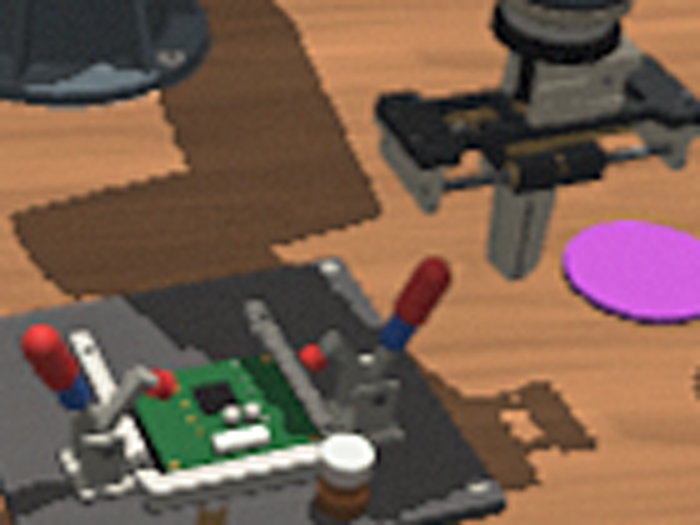

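jog_arm:
  moves:
    - {"rx":0,"ry":0.8,"rz":0,"tx":0.3,"ty":1,"tz":-0.6,"jaw":0}
    - {"rx":0,"ry":0.8,"rz":0,"tx":0.3,"ty":2,"tz":-0.6,"jaw":0}
    - {"rx":0,"ry":0.8,"rz":0,"tx":0.3,"ty":2.6,"tz":-0.6,"jaw":0}
    - {"rx":0,"ry":0.8,"rz":0,"tx":0.3,"ty":3.2,"tz":-0.6,"jaw":0}
    - {"rx":0,"ry":0.8,"rz":0,"tx":0.3,"ty":3.8,"tz":-0.6,"jaw":0}
    - {"rx":0,"ry":0.8,"rz":0,"tx":0.3,"ty":4.3,"tz":-0.6,"jaw":0}

```text
time: 10.52
ee_pos: [547.0, 178.5, 104.9]
tool_rot: [-3.124, -0.258, -0.009]
ft_force: [-21.7, 23.1, 47.4]
finger_gap: 0.4
```

```bash
python3 -c "
from go import *
st()
a=grab('scene')['frame'][130:235,230:370,::-1]
cv2.imwrite('pics/s9z.png',cv2.resize(a,None,fx=5,fy=5,interpolation=cv2.INTER_CUBIC))"
```

```text
t 10.53 fix [ 43.6 145. ] z 104.9 F [-17.6  26.4] 47.4 gap 0.4 yawerr [-0.35 -0.37  0.02]
```

View pics/s9z.png

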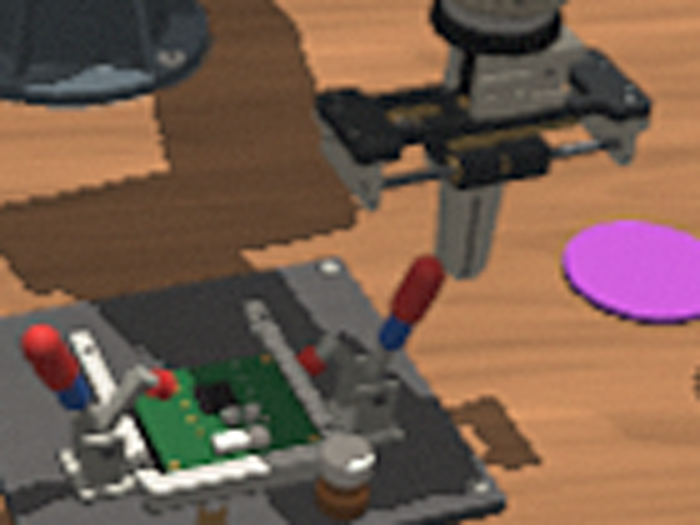

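The force is too high and points mostly upward (47 N), and the handle has hardly moved. I'll measure the tip before going further.

```bash
python3 -c "
from go import *
from fix import T
f=grab('scene','s10.png');g=grab('top','t10.png')
for px in[(462,279),(440,270),(490,270)]:
  c1,d1=ray(f,px[0]/5+230-.4,px[1]/5+130-.4)
  for x in (28,36,43.6,51):
    # at fixture x
    ex=Rf[:,0];s=(x-(c1[:2]-c)@ex)/(d1[:2]@ex);p=c1+s*d1;print(px,x,'y',((p[:2]-c)@Rf[:,1]).round(1),'z',p[2].round(1))
b=g['frame'][120:235,155:280,::-1]
cv2.imwrite('pics/t10z.png',cv2.resize(b,None,fx=5,fy=5,interpolation=cv2.INTER_CUBIC))
a=f['frame'][160:200,295:345,::-1]
cv2.imwrite('pics/s10z.png',cv2.resize(a,None,fx=14,fy=14,interpolation=cv2.INTER_CUBIC))
"
```

```text
(462, 279) 28 y 157.9 z 105.7
(462, 279) 36 y 153.1 z 112.4
(462, 279) 43.6 y 148.5 z 118.8
(462, 279) 51 y 144.0 z 125.1
(440, 270) 28 y 141.1 z 116.3
(440, 270) 36 y 136.4 z 123.0
(440, 270) 43.6 y 131.9 z 129.3
(440, 270) 51 y 127.6 z 135.5
(490, 270) 28 y 177.3 z 108.8
(490, 270) 36 y 172.3 z 115.5
(490, 270) 43.6 y 167.5 z 121.9
(490, 270) 51 y 162.8 z 128.1
```

View pics/s10z.png

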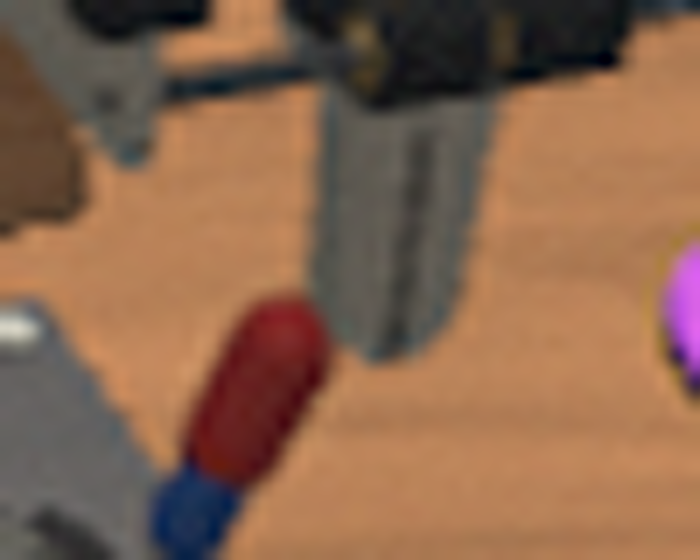

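View pics/t10z.png

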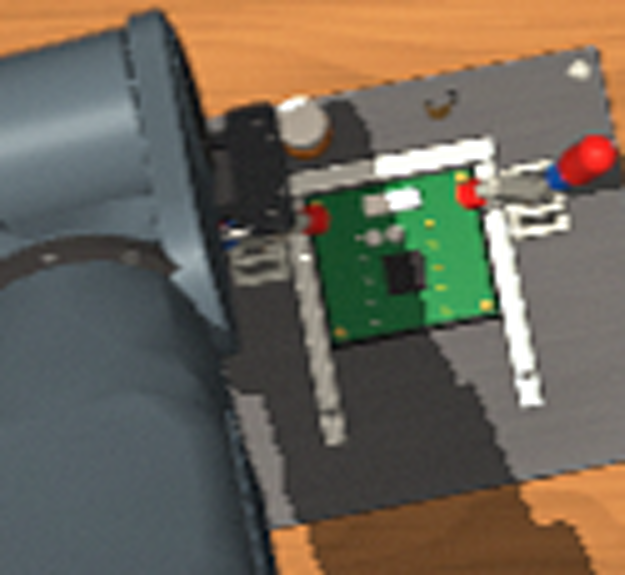

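The close-up shows why: the backs of the fingertips are bevelled, so the bevel was wedging over the top of the handle. I'll back off, go about 22 mm lower so the straight part of the finger makes contact, and try again.

jog_arm:
  moves:
    - {"rx":0,"ry":0,"rz":0,"tx":-0.1,"ty":-2,"tz":0,"jaw":0}
    - {"rx":0,"ry":0,"rz":0,"tx":-0.3,"ty":-4,"tz":0,"jaw":0}
    - {"rx":0,"ry":0,"rz":0,"tx":-0.3,"ty":-4,"tz":1.2,"jaw":0}
    - {"rx":0,"ry":0,"rz":0,"tx":-0.3,"ty":-4,"tz":2.2,"jaw":0}
    - {"rx":0,"ry":0,"rz":0,"tx":-0.3,"ty":-4,"tz":2.2,"jaw":0}
    - {"rx":0,"ry":0,"rz":0,"tx":-0.3,"ty":-4,"tz":2.2,"jaw":0}

```text
time: 11.42
ee_pos: [538.3, 217.1, 83.3]
tool_rot: [-3.125, -0.258, -0.012]
ft_force: [-0.0, -1.1, 0.9]
finger_gap: 0.2
```

```bash
python3 -c "
from go import *
to(41,150,83)
a=grab('scene')['frame'][130:235,230:370,::-1]
cv2.imwrite('pics/s11z.png',cv2.resize(a,None,fx=5,fy=5,interpolation=cv2.INTER_CUBIC))"
```

```text
t 11.43 fix [ 41.3 184.5] z 83.3 F [-0.2 -1. ] 0.9 gap 0.2 yawerr [-0.31 -0.45  0.02]
t cm [-0.03  3.45  0.01] r deg [-0.31 -0.45  0.02]
```

View pics/s11z.png

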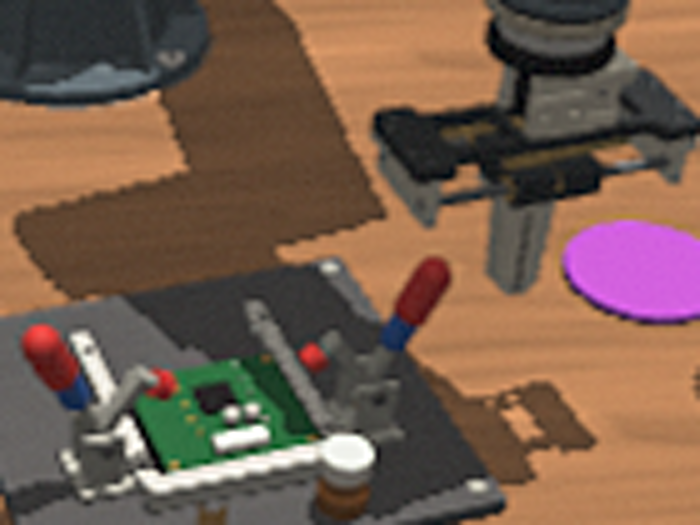

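jog_arm:
  moves:
    - {"rx":0,"ry":0,"rz":0,"tx":0,"ty":1,"tz":0,"jaw":0}
    - {"rx":0,"ry":0,"rz":0,"tx":0,"ty":2,"tz":0,"jaw":0}
    - {"rx":0,"ry":0,"rz":0,"tx":0,"ty":2.6,"tz":0,"jaw":0}
    - {"rx":0,"ry":0,"rz":0,"tx":0,"ty":3.2,"tz":0,"jaw":0}
    - {"rx":0,"ry":0,"rz":0,"tx":0,"ty":3.6,"tz":0,"jaw":0}

```text
time: 12.1
ee_pos: [545.0, 182.2, 84.0]
tool_rot: [-3.123, -0.258, -0.015]
ft_force: [-0.9, 6.0, 5.7]
finger_gap: 0.6
```

```bash
python3 -c "
from go import *
to(41,112,83)
a=grab('scene')['frame'][130:235,230:370,::-1]
cv2.imwrite('pics/s12z.png',cv2.resize(a,None,fx=5,fy=5,interpolation=cv2.INTER_CUBIC))"
```

```text
t 12.1 fix [ 42.1 149. ] z 84.0 F [0.1 6.1] 5.7 gap 0.6 yawerr [-0.39 -0.58 -0.  ]
t cm [-0.12  3.7   0.08] r deg [-0.39 -0.58 -0.  ]
```

View pics/s12z.png

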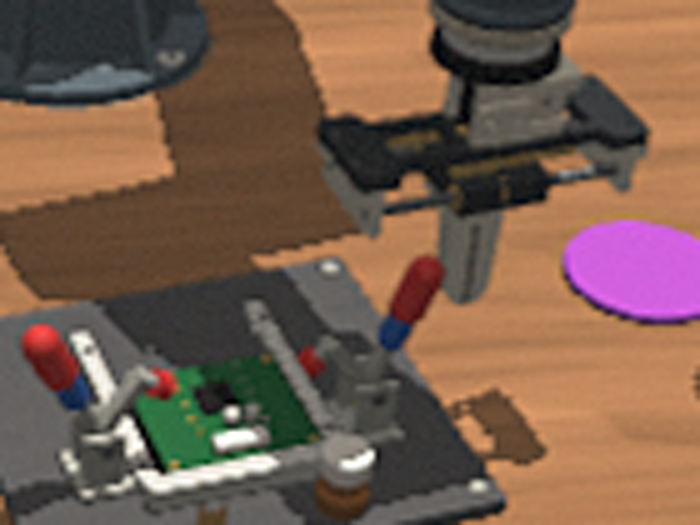

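Now the contact is right: 6 N sideways and the handle is following. I'll push on.

jog_arm:
  moves:
    - {"rx":0,"ry":0,"rz":0,"tx":0,"ty":0.5,"tz":0,"jaw":0}
    - {"rx":0,"ry":0,"rz":0,"tx":0,"ty":1.0,"tz":0,"jaw":0}
    - {"rx":0,"ry":0,"rz":0,"tx":0,"ty":1.5,"tz":0,"jaw":0}
    - {"rx":0,"ry":0,"rz":0,"tx":0,"ty":2.0,"tz":0,"jaw":0}

```text
time: 12.65
ee_pos: [548.2, 161.5, 83.6]
tool_rot: [-3.124, -0.258, -0.014]
ft_force: [0.8, 2.1, 0.4]
finger_gap: 0.5
```

```bash
python3 -c "
from go import *
to(41,112,83)
a=grab('scene')['frame'][130:235,230:370,::-1]
cv2.imwrite('pics/s13z.png',cv2.resize(a,None,fx=5,fy=5,interpolation=cv2.INTER_CUBIC))"
```

```text
t 12.65 fix [ 41.9 128.1] z 83.6 F [1.1 1.9] 0.4 gap 0.5 yawerr [-0.35 -0.54  0.  ]
t cm [-0.09  1.61  0.05] r deg [-0.35 -0.54  0.  ]
```

View pics/s13z.png

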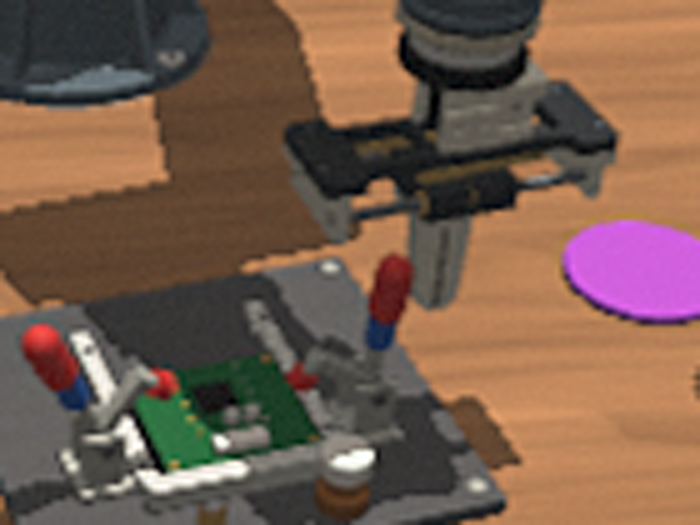

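jog_arm:
  moves:
    - {"rx":0,"ry":0,"rz":0,"tx":0,"ty":0.5,"tz":0,"jaw":0}
    - {"rx":0,"ry":0,"rz":0,"tx":0,"ty":1.0,"tz":0,"jaw":0}
    - {"rx":0,"ry":0,"rz":0,"tx":0,"ty":1.5,"tz":0,"jaw":0}
    - {"rx":0,"ry":0,"rz":0,"tx":0,"ty":2.0,"tz":0,"jaw":0}
    - {"rx":0,"ry":0,"rz":0,"tx":0,"ty":2.0,"tz":0,"jaw":0}
    - {"rx":0,"ry":0,"rz":0,"tx":0,"ty":1.0,"tz":0,"jaw":0}
    - {"rx":0,"ry":0,"rz":0,"tx":0,"ty":-2,"tz":0,"jaw":0}
    - {"rx":0,"ry":0,"rz":0,"tx":0,"ty":-5,"tz":0,"jaw":0}

```text
time: 13.7
ee_pos: [539.7, 211.7, 83.9]
tool_rot: [-3.124, -0.257, -0.014]
ft_force: [0.5, 0.8, 0.6]
finger_gap: 0.2
```

```bash
python3 -c "
from go import *
st()
a=grab('scene')['frame'][130:235,230:370,::-1]
cv2.imwrite('pics/s14z.png',cv2.resize(a,None,fx=5,fy=5,interpolation=cv2.INTER_CUBIC))"
```

```text
t 13.7 fix [ 41.8 179. ] z 83.9 F [0.6 0.7] 0.6 gap 0.2 yawerr [-0.34 -0.54 -0.02]
```

View pics/s14z.png

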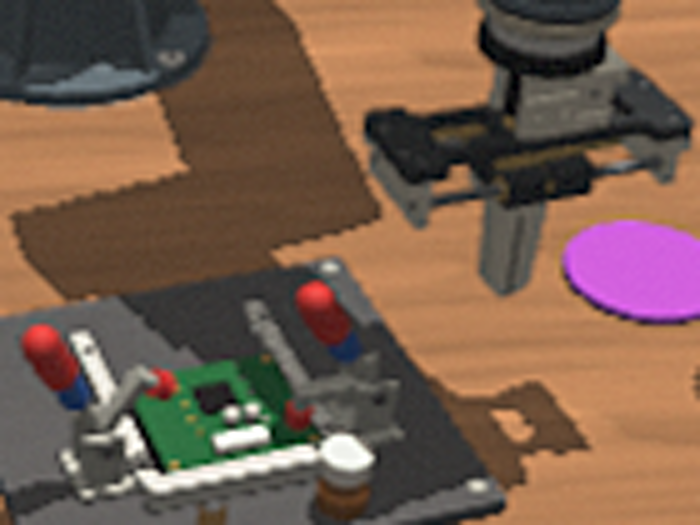

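The left clamp has snapped shut: the handle leans in at (320,300) and the foot is down at (298,415). I'll lift and cross to the right side.

```bash
python3 -c "
from go import *
to(37,-182,190)
to(37,-182,83)"
```

```text
t 13.75 fix [ 41.6 182. ] z 84.0 F [-1.4  2.9] 0.6 gap 0.1 yawerr [-0.39 -0.55  0.08]
t cm [ -0.41  36.33 -10.86] r deg [-0.39 -0.55  0.08]
t 13.75 fix [ 41.6 182. ] z 84.0 F [-1.4  2.9] 0.6 gap 0.1 yawerr [-0.39 -0.55  0.08]
t cm [-0.51 36.4  -0.16] r deg [-0.39 -0.55  0.08]
```

jog_arm:
  moves:
    - {"rx":-0.4,"ry":-0.5,"rz":0,"tx":0,"ty":0,"tz":-5.5,"jaw":0}
    - {"rx":-0.4,"ry":-0.5,"rz":0,"tx":0,"ty":0,"tz":-10.8,"jaw":0}
    - {"rx":-0.4,"ry":-0.5,"rz":0,"tx":0,"ty":4,"tz":-10.8,"jaw":0}
    - {"rx":-0.4,"ry":-0.5,"rz":0,"tx":0,"ty":10,"tz":-10.8,"jaw":0}
    - {"rx":-0.4,"ry":-0.5,"rz":0,"tx":0,"ty":16,"tz":-10.8,"jaw":0}
    - {"rx":-0.4,"ry":-0.5,"rz":0,"tx":-0.4,"ty":22,"tz":-10.8,"jaw":0}
    - {"rx":-0.4,"ry":-0.5,"rz":0,"tx":-0.4,"ty":28,"tz":-10.8,"jaw":0}
    - {"rx":-0.4,"ry":-0.5,"rz":0,"tx":-0.4,"ty":34,"tz":-10.8,"jaw":0}
    - {"rx":-0.4,"ry":-0.5,"rz":0,"tx":-0.4,"ty":36.6,"tz":-10.8,"jaw":0}
    - {"rx":-0.4,"ry":-0.5,"rz":0,"tx":-0.4,"ty":36.6,"tz":-10.8,"jaw":0}
    - {"rx":-0.4,"ry":-0.5,"rz":0,"tx":-0.4,"ty":36.6,"tz":-10.8,"jaw":0}

```text
time: 15.12
ee_pos: [594.5, -146.7, 189.3]
tool_rot: [-3.13, -0.261, -0.001]
ft_force: [0.2, 0.3, -0.1]
finger_gap: 0.4
```

```bash
python3 -c "
from go import *
to(37,-182,83)
a=grab('scene')['frame'][110:245,190:340,::-1]
cv2.imwrite('pics/s15z.png',cv2.resize(a,None,fx=4,fy=4,interpolation=cv2.INTER_CUBIC))"
```

```text
t 15.12 fix [  37.2 -183.5] z 189.3 F [0.2 0.3] -0.1 gap 0.4 yawerr [-0.02 -0.03  0.12]
t cm [-0.02 -0.15 10.63] r deg [-0.02 -0.03  0.12]
```

View pics/s15z.png

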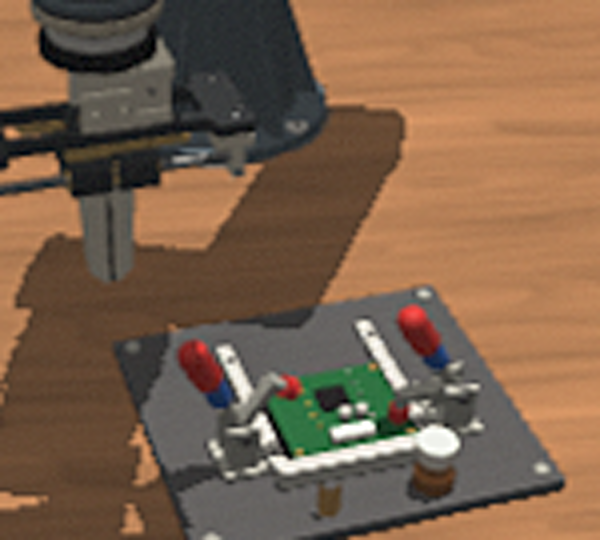

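The left clamp is still shut. I'll lower beside the right handle and push it in.

jog_arm:
  moves:
    - {"rx":0,"ry":0,"rz":0,"tx":0,"ty":0,"tz":5,"jaw":0}
    - {"rx":0,"ry":0,"rz":0,"tx":0,"ty":0,"tz":10,"jaw":0}
    - {"rx":0,"ry":0,"rz":0,"tx":0,"ty":0,"tz":10.6,"jaw":0}
    - {"rx":0,"ry":0,"rz":0,"tx":0,"ty":0,"tz":10.6,"jaw":0}
    - {"rx":0,"ry":0,"rz":0,"tx":0,"ty":-1,"tz":10.6,"jaw":0}
    - {"rx":0,"ry":0,"rz":0,"tx":0,"ty":-2,"tz":10.6,"jaw":0}
    - {"rx":0,"ry":0,"rz":0,"tx":0,"ty":-2.6,"tz":10.6,"jaw":0}
    - {"rx":0,"ry":0,"rz":0,"tx":0,"ty":-3.2,"tz":10.6,"jaw":0}
    - {"rx":0,"ry":0,"rz":0,"tx":0,"ty":-3.8,"tz":10.6,"jaw":0}

```text
time: 16.3
ee_pos: [589.3, -109.7, 84.5]
tool_rot: [3.129, 0.262, 0.005]
ft_force: [1.4, -6.2, 5.3]
finger_gap: 0.4
```

```bash
python3 -c "
from go import *
st()
a=grab('scene')['frame'][110:245,190:340,::-1]
cv2.imwrite('pics/s16z.png',cv2.resize(a,None,fx=4,fy=4,interpolation=cv2.INTER_CUBIC))"
```

```text
t 16.3 fix [  38.1 -146.3] z 84.5 F [ 0.3 -6.4] 5.3 gap 0.4 yawerr [ 0.13 -0.18  0.15]
```

View pics/s16z.png

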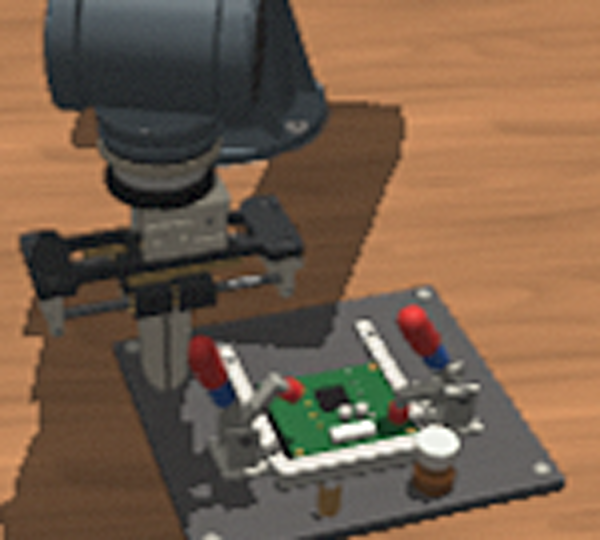

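Same contact as on the left side, 6 N. Now the final push, then back off.

jog_arm:
  moves:
    - {"rx":0,"ry":0,"rz":0,"tx":0,"ty":-0.5,"tz":0,"jaw":0}
    - {"rx":0,"ry":0,"rz":0,"tx":0,"ty":-1.0,"tz":0,"jaw":0}
    - {"rx":0,"ry":0,"rz":0,"tx":0,"ty":-1.5,"tz":0,"jaw":0}
    - {"rx":0,"ry":0,"rz":0,"tx":0,"ty":-2.0,"tz":0,"jaw":0}
    - {"rx":0,"ry":0,"rz":0,"tx":0,"ty":-2.5,"tz":0,"jaw":0}
    - {"rx":0,"ry":0,"rz":0,"tx":0,"ty":-3,"tz":0,"jaw":0}
    - {"rx":0,"ry":0,"rz":0,"tx":0,"ty":-3.5,"tz":0,"jaw":0}
    - {"rx":0,"ry":0,"rz":0,"tx":0,"ty":-4,"tz":0,"jaw":0}
    - {"rx":0,"ry":0,"rz":0,"tx":0,"ty":-4,"tz":0,"jaw":0}
    - {"rx":0,"ry":0,"rz":0,"tx":0,"ty":-2,"tz":0,"jaw":0}
    - {"rx":0,"ry":0,"rz":0,"tx":0,"ty":3,"tz":0,"jaw":0}
    - {"rx":0,"ry":0,"rz":0,"tx":0,"ty":5,"tz":0,"jaw":0}

```text
time: 17.85
ee_pos: [597.7, -161.6, 84.4]
tool_rot: [3.129, 0.259, 0.005]
ft_force: [-0.1, 0.5, -0.5]
finger_gap: 0.6
```

jog_arm:
  moves:
    - {"rx":0,"ry":0,"rz":0,"tx":0,"ty":2,"tz":-5,"jaw":0}
    - {"rx":0,"ry":0,"rz":0,"tx":0,"ty":6,"tz":-10,"jaw":0}
    - {"rx":0,"ry":0,"rz":0,"tx":-4,"ty":10,"tz":-10,"jaw":0}
    - {"rx":0,"ry":0,"rz":0,"tx":-8,"ty":14,"tz":-10,"jaw":0}
    - {"rx":0,"ry":0,"rz":0,"tx":-12,"ty":18,"tz":-10,"jaw":0}
    - {"rx":0,"ry":0,"rz":0,"tx":-12,"ty":18,"tz":-10,"jaw":0}
    - {"rx":0,"ry":0,"rz":0,"tx":-12,"ty":18,"tz":-10,"jaw":0}

```text
time: 18.73
ee_pos: [508.5, -358.8, 184.3]
tool_rot: [3.13, 0.258, 0.005]
ft_force: [0.7, -0.3, -0.9]
finger_gap: 0.6
```

```bash
python3 -c "
from go import *
st()
f=grab('scene');g=grab('top','t17.png')
a=f['frame'][150:255,200:340,::-1]
cv2.imwrite('pics/s17z.png',cv2.resize(a,None,fx=5,fy=5,interpolation=cv2.INTER_CUBIC))
cv2.imwrite('pics/t17z.png',cv2.resize(g['frame'][120:235,175:300,::-1],None,fx=5,fy=5,interpolation=cv2.INTER_CUBIC))"
```

```text
t 18.73 fix [ -82.5 -378.7] z 184.3 F [ 0.7 -0.4] -0.9 gap 0.6 yawerr [ 0.1  -0.19 -0.01]
```

View pics/s17z.png

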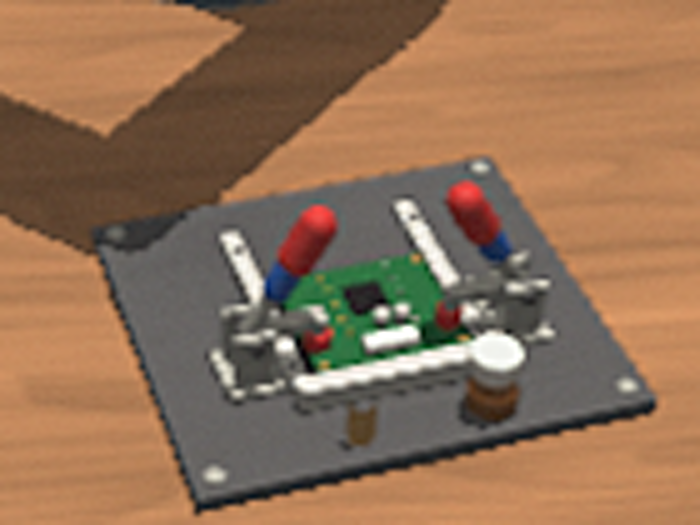

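View pics/t17z.png

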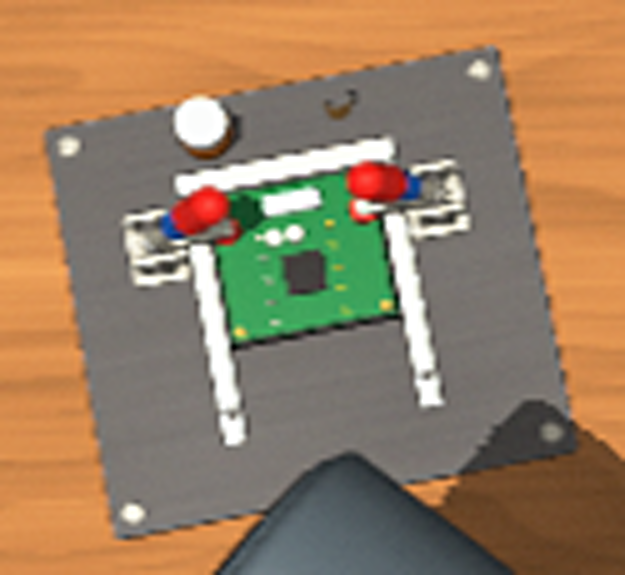

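View pics/t17.png

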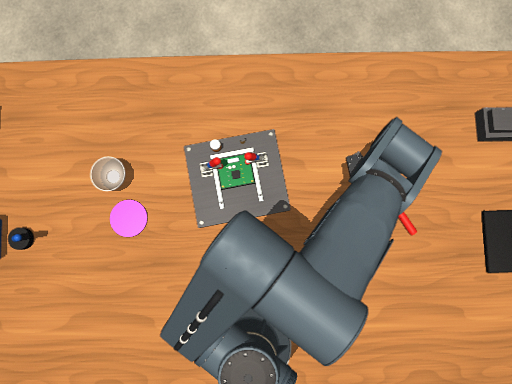

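Both clamps are shut with the feet on the board, and the carrier is unchanged. The tub, lid, jar and standoff are where they were, and the robot is clear. One last check of the handle positions, then I'll hand in.

```bash
python3 -c "
from go import *
from fix import T
f=grab('top');g=grab('scene')
S=lambda x,y:(x/5+200-.4,y/5+150-.4)
for n,t,s in[('L',(208,206),(466,197)),('R',(364,181),(320,223))]:
  p,e=tri(f,T(*t),g,S(*s));print(n,(Rf.T@(p[:2]-c)).round(1),p[2].round(1),round(e,1))
for p in[(234,348),(400,317)]:
  q=onz(f,*T(*p),26);print('rear edge',(Rf.T@(q[:2]-c)).round(1))
manip.finish_job()"
```

```text
L [40.8 49.6] 123.9 1.4
R [ 38.3 -44.1] 122.6 1.5
rear edge [-32.9  53.9]
rear edge [-33.3 -52.9]
the job is handed in; nothing more can be done
```

The board is home against the end stop and both clamps are shut on it. I handed the job in at about 19 s of the 58 s limit; no verdict was reported.

I pushed the carrier along its guides with both fingers until the force rose to about 13 N and the tool stalled, with both clamps still open. Then I swung the left handle in, and after it the right.

**Last checks:**
- **Clamps:** The handle ends measured y = +50 mm, 124 mm high (left) and y = −44 mm, 123 mm high (right). The shut positions are ±48 mm and 122 mm. Both feet are down on the board in the pictures, but I did not measure the foot force.
- **Carrier:** Its origin is at about x = 18 by direct reading, or about 19.5 after allowing for the stop face reading 1.5 mm low. Home is 20, and the limit is 16.
- **Other objects:** The jar, standoff, tub and lid looked unmoved. In the last top view the arm hid the reel and most of the block and screwdriver. I passed well above those and felt no contact.

**What went wrong or disagreed:**
- **Fingertips:** They sit about 30 mm higher than the stated geometry. I worked from the images instead.
- **First push on the left handle:** The bevelled fingertip wedged against it and the force reached about 57 N (47 N of it upward). I backed off and pushed again about 22 mm lower, and the handle then moved with about 6 N sideways.

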